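# Free a locked filter slide by rolling its knurled collar two turns

## Robot

A 6-joint arm with a two-finger parallel gripper is mounted at the origin on a cart in front of the work surface, level with it; the furniture and walls round the work are solid. World frame = base frame: x ahead of the robot, y to its left, z up, the work surface at z = 0. Lengths are in m, angles in rad, forces in N, time in s.
With the tool pointing down it reaches from about 0.425 to 0.95 m from the base axis. Payload 3.5 kg.
Tool frame: the origin (TCP) lies between the finger pads; the fingertips stand 14 mm ahead of it and the grasp point (between the pads) lies 5 mm behind it; z points along the fingers, y is the line along which they close (so a half turn about z gives the same grasp; the last joint's range is limited). The gripper opens to 85 mm and grips with 20 to 120 N. Pads are 22 mm wide; open, the fingers measure 114 mm over their backs; the gripper's body (76 mm by 85 mm) begins 54 mm behind the grasp point. The pads swing forward as they close: fully open they stand 13 mm farther back than shut.
Start: joints at [-1.357, 0.286, 1.577, -0, 1.279, -0.15], TCP at [0.24, -0.631, 0.214] pointing down, gripper open.
Joint ranges: [-2.77, 2.77], [-0.9, 2.22], [0.21, 2.48], [-1.53, 4.67], [0.24, 2.81], [-2.84, 2.84]. Speed limits (rad/s): [2.79, 2.79, 3.14, 3.14, 3.14, 3.14].

## Interface

Orientations are given as a unit quaternion [x, y, z, w].
In Python, from plant import * gives the robot as it stands.
- The arm moves only by the tool step_arm, never from a script. Its argument "commands" is a list of rows, each an object of numbers: "gripper": the gripper's target within -1 to 1 (shut at 1, half-way at 0, fully open at -1); "x", "y", "z": the shift along the tool's x, y, z in mm; "spin": the turn about the tool's z in degrees. A call has exactly 10 rows; each row shifts and turns the commanded pose from where the row before left it, along the tool's axes as they then stand; what a row does not reach is not made up. A row lasts 1/10 s, in which the tool goes at most 50 mm and 8.59 degrees, less where a joint would pass 70% of its speed; a pose out of reach is approached as far as the arm can. A call with a gripper value outside its range is refused whole. The fingers move at their own pace and stop on an object; "force" is the grip in N (left out, the last holds). Time passes only in rows, so rows that do not move let the fingers close, or fill a call up. It gives the time, the measured TCP pose, the force, the opening and the grip force at its end, in the units of the state.
- get_state(): the state, without advancing time (a new reading comes with each control period).
- read_camera(name): name is "scene" or "top"; returns a dict with "color" (480x640x3 uint8, red, green, blue), "z_map" (480x640 float32, m along the optical axis (not along the pixel's ray), 0 where there is no reading), "fx", "fy", "cx", "cy" (pixels), "eye" and "attitude" of the camera in the world. Camera axes: x right, y up, looking along -z (the intrinsics and any distortion apply to the point x, -y, -z); pixel columns grow to the right and rows downward; lengths in m; the calibration is good to about 2 mm. A picture is of the moment at which its call begins.
- sign_off(): hands the job in; it is judged then, once.
The state is a dict: "time": time; "qpos": joint angles; "dq": joint speeds; "joint_efforts": joint torques, N m; "eef_pos": TCP position; "tcp_rot": TCP orientation; "contact_force": force on the tool from outside, world axes, zero at the start; "wrist_torque": the same for the moment, N m; "opening": opening from 0.0 (shut) to 1.0 (fully open); "finger_force": force on a finger pad.
Only numpy, scipy, OpenCV 4.12 (cv2) and the standard library are available. Lean on these libraries where they do the work, as an engineer would, in place of code of your own. Each camera call takes 0.05 s, during which the arm holds its last target. There are 200 camera calls.

## Task

Free the filter slide and shift it: with the outside of a closed fingertip, roll the big knurled collar counterclockwise (seen from above) until the rib on it has come round to the fixed pointer for the second time, leaving it there. Then push the carriage by its black block along its rails all the way to the end stop. Use gentle touch only: grasp and lift nothing, leave the cup, bottle, tape roll and timer where they are, and finish clear of everything.

Things in the scene. Friction and masses are not known exactly. Their poses are not given: they have to be found in the camera images.
- fixture: Bare metal filter-slide fixture fixed to the worktop: dark base plate 124 x 270 x 12 mm (y -155 to +115), two rails along its y (tops 31.5 mm high), a bridge 40 mm along y, 108 mm along x, top 41.5 mm, and on it a threaded post with the knurled collar. Origin on the worktop below the post's axis; z up; +y is the push direction, -x roughly faces the robot.
- post_top (a point): Centre of the fixed post's top (25 mm across), on the collar's axis, 76 mm above the worktop. A small black bar on the post's top and another on the bridge form the fixed pointer: both point along the fixture's -x. The collar's rim is free all round: a closed fingertip 46 to 50 mm above the worktop can circle it.
- collar (a joint): Turn of the knurled steel collar, rad, counterclockwise from above (loosening) positive. 0 = tight, rib at pointer; starts 0.15 to 1.0. Rib back at the pointer for the second time = 12.57; thread stop 18.8. Stiff, about 0.05 N m; stays where left. A fingertip pressing on the rim with 3 to 10 N and moving along or round it turns it. Its lock pin clears the carriage from 1.5 turns on.
- rib_end (a point): Outer end of the low black rib (24 x 6 mm, 2.5 mm high) on the collar's top, 40 mm from the axis; turns and climbs with the collar; at joint value 0 it points along the fixture's -x. The collar is a disc 90 mm across its rim of 36 ridges, 18 mm high, too wide to grasp; tight, it spans 44 to 62 mm above the worktop and it climbs 4 mm a turn.
- carriage: Loose aluminium plate 80 x 190 x 12 mm, 0.25 to 0.5 kg, captive in the rails (1.5 mm side play), top 24 mm above the worktop. Origin on its underside at its pin hole's axis; axes as the fixture's. It starts below the post, locked with 2 mm of play; at the end stop its origin is 50 mm further along the fixture's +y. Slides with a few N once the lock pin is clear.
- push_face (a point): Middle of the outer (-y) face of the carriage's black push block, 135 mm from the carriage's origin, 33 mm above the worktop, flush with the plate's end. The block is 60 mm along x, 20 mm along y, and rises from the plate (24 mm) to 43 mm above the worktop.
- cup: Bystander: specimen cup with screw lid, 60 x 60 x 72 mm, origin at the centre of its underside.
- bottle: Bystander: reagent bottle, 48 x 48 x 115 mm, origin at the centre of its underside.
- tape: Bystander: roll of tape lying flat, 60 x 59 x 18 mm, origin at the centre of its underside.
- bench_timer: Bystander: small bench timer, 68 x 62 x 19 mm, origin at the centre of its underside.
Mind the look-alikes: they are no part of the job. Several things have the shape of the carriage; the one meant has the colours described above.

How it is judged:
On the way, in this order (a step that is already met when the one before it is completed fails the run):
1. the collar has been turned to its set position, two full turns from tight, within 0.45 rad, with the carriage still where it was locked (value of joint collar between 12.1164 and 13.0164 rad and y of carriage in the frame of fixture below 0.01 m), for 0.2 s.
2. the carriage has been pushed to its end stop (within 4 mm) (y of carriage in the frame of fixture above 0.046 m), for 0.2 s.
At the end, for the whole second after the job is handed in: The collar stands two full turns from tight with its rib at the fixed pointer (12.57 rad, within 0.45 rad), and the carriage is at rest at its end stop, within 4 mm (46 mm or more along the fixture's +y) (value of joint collar between 12.1164 and 13.0164 rad and y of carriage in the frame of fixture above 0.046 m and linear speed of carriage below 0.01 m/s and velocity of joint collar between -0.05 and 0.05 rad/s); the robot touches nothing.
It fails at once if the cup, bottle, tape roll or timer is moved more than 15 mm or lifted (distance of any of cup, bottle, tape, bench_timer from where it was at the start of the episode above 0.015 m or height (world z) of any of cup, bottle, tape, bench_timer above 0.008 m).
It fails at once if the carriage is lifted out of its rails (z of carriage in the frame of fixture above 0.018 m).
It fails at once if something is pinched or pressed hard: more than 60 N between the fingers and the collar or the carriage (contact force between the fingers and collar above 60 N or contact force between the fingers and carriage above 60 N).
It also fails if it takes over 67 s, if anything falls off the work surface, if the arm or the gripper's body presses on something with over 40 N, if the wrist force passes 120 N, or if a joint passes its speed limit or range.

## Working session

There is one attempt and no reset: what is moved stays moved. The work goes in short steps, Python scripts to look and compute and a tool call to move; the robot and the scene stay as the last step left them, time stands still between calls to the robot, and variables do not carry over. Pictures are saved under pics/ and viewed, at most 10 in all, crops included, and the job is handed in when it is done.

Besides the shell and the picture viewer there is one more tool, called after "Call:" by a JSON object that holds its "op" and its "data", one argument or row to a line. step_arm: Moves the arm, as the interface text tells. Its arguments: {"type":"object","properties":{"commands":{"type":"array"},"force":{"type":"number"}},"required":["commands"]}

```bash
mkdir -p pics; ls; cat > h.py <<'E'
from plant import *
import numpy as np, cv2
from scipy.spatial.transform import Rotation as R
def ray(c,u,v):
    d=np.array([(u-c['cx'])/c['fx'],-(v-c['cy'])/c['fy'],-1.0])
    a=np.array(c['attitude']); M=R.from_quat(a).as_matrix() if a.shape==(4,) else a
    return np.array(c['eye']),M@d
def onz(c,u,v,z):
    e,d=ray(c,u,v); return e+d*(z-e[2])/d[2]
def pt(c,u,v):
    e,d=ray(c,u,v); return e+d*c['z_map'][int(v),int(u)]
def save(c,n): cv2.imwrite('pics/'+n,c['color'][:,:,::-1])
E
python3 - <<'E'
from h import *
for n in('scene','top'):
    c=read_camera(n); save(c,n+'0.png'); print(n,{k:c[k] for k in c if k not in('color','z_map')})
    np.savez('/tmp/'+n,**c)
print(get_state())
E
```

```text
pics
scene {'fx': 602.7432733290657, 'fy': 602.7432733290657, 'cx': 317.68398284768955, 'cy': 226.27893644856542, 'eye': array([-0.43905363,  0.58777482,  1.00935888]), 'attitude': array([-0.22487086,  0.36049802,  0.76735754, -0.48024648])}
top {'fx': 543.7928104163021, 'fy': 543.7928104163021, 'cx': 320.3782041113435, 'cy': 245.97840475498245, 'eye': array([0.45677084, 0.07825716, 1.43131235]), 'attitude': array([ 0.03249032, -0.04150448, -0.70074933,  0.71145775])}
{'time': 0.1, 'qpos': array([-1.35700761e+00,  2.87110071e-01,  1.57805965e+00, -3.98383759e-05,
        1.27858446e+00, -1.49976369e-01]), 'dq': array([ 0.00110328, -0.00115986, -0.00481243, -0.00119608,  0.00043312,
       -0.00044844]), 'joint_efforts': array([ 5.69152835e-04, -4.07296050e+01, -2.93699706e+01, -1.50189735e-04,
        3.41773281e-03,  4.99080031e-06]), 'eef_pos': array([ 0.24005725, -0.63018416,  0.21234781]), 'tcp_rot': array([ 9.83503302e-01,  1.80886943e-01, -5.35360394e-05, -1.07960462e-03]), 'contact_force': array([-0.15486442,  0.0480274 , -0.6456539 ]), 'wrist_torque': array([ 0.04755736, -0.03568249,  0.01553507]), 'finger_force': 0.0, 'opening': 1.0010782256011366}
```

View pics/top0.png

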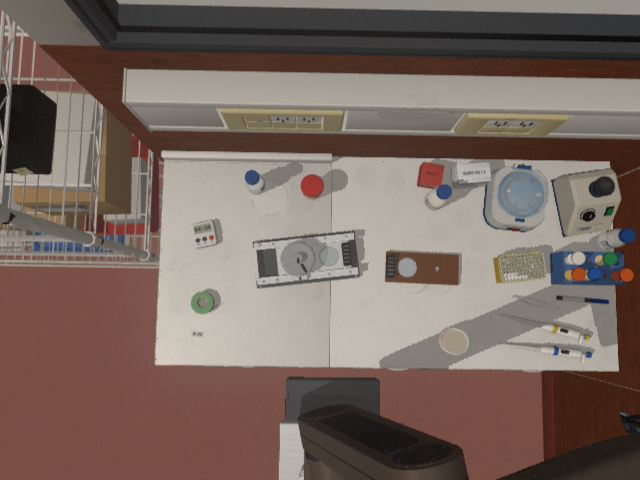

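View pics/scene0.png

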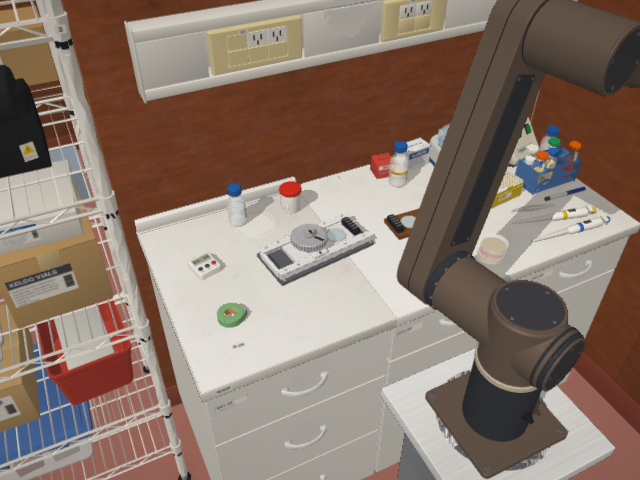

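The top view shows the bare-metal fixture with its collar at (298,258) and the carriage's black block at (349,251). The brown plate at (422,267) with a black block at (391,267) looks like the carriage but is the wrong colour. The bystanders are the bottle (253,180), cup (312,186), timer (204,234) and tape (202,301). I choose the fixture and will check it in one close crop.

```bash
python3 - <<'E'
from h import *
c=dict(np.load('/tmp/top.npz'))
im=c['color'][220:300,240:370,::-1]
cv2.imwrite('pics/crop1.png',cv2.resize(im,None,fx=6,fy=6,interpolation=cv2.INTER_CUBIC))
for u,v,n in [(298,258,'collar'),(349,251,'block'),(312,186,'cup'),(253,178,'bottle'),(204,234,'timer'),(202,301,'tape'),(422,267,'fake'),(391,267,'fakeblock')]: print(n,pt(c,u,v).round(3))
E
```

```text
collar [0.568 0.117 0.082]
block [ 0.591 -0.012  0.042]
cup [0.752 0.085 0.075]
bottle [0.761 0.231 0.113]
timer [0.457 0.078 1.431]
tape [0.458 0.367 0.005]
fake [ 0.555 -0.206  0.012]
fakeblock [ 0.552 -0.122  0.03 ]
```

View pics/crop1.png

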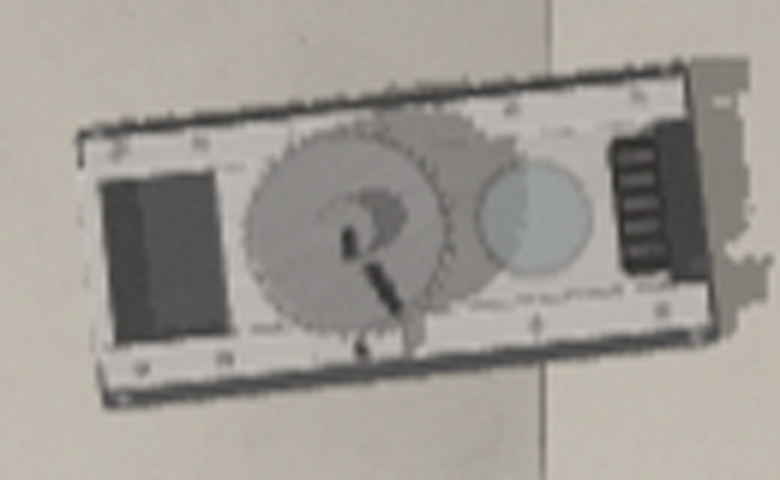

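The crop confirms it: bare metal fixture with the collar centred near (346,230) in the crop. The rib points down-right at (383,290), about 30° counterclockwise of the pointer at (360,345). The black block is at the right end, with its outer face near crop x 705. Next I measure.

```bash
cat >> h.py <<'E'
def cloud(c):
    v,u=np.mgrid[0:480,0:640]; d=np.stack([(u-c['cx'])/c['fx'],-(v-c['cy'])/c['fy'],-np.ones(u.shape)],-1)
    return np.array(c['eye'])+(d@R.from_quat(c['attitude']).as_matrix().T)*c['z_map'][...,None]
E
python3 - <<'E'
from h import *
for n in ('top','scene'):
    c=dict(np.load(f'/tmp/{n}.npz')); P=cloud(c); ok=c['z_map']>0
    near=ok&(np.hypot(P[...,0]-.568,P[...,1]-.12)<.075)
    m=(near&(P[...,2]>.053)&(P[...,2]<.071)).astype(np.uint8)
    cs,_=cv2.findContours(m,cv2.RETR_EXTERNAL,cv2.CHAIN_APPROX_NONE); k=max(cs,key=cv2.contourArea)
    Q=P[m>0]; print(n,len(Q),'median z',np.median(Q[:,2]))
    W=np.array([onz(c,*p[0],.0625)[:2] for p in k]).astype(np.float32)
    print(' mincircle',cv2.minEnclosingCircle(W),'ellipse',cv2.fitEllipse(W))
    t=near&(P[...,2]>.072)&(P[...,2]<.09)
    if t.sum(): print(' post top',t.sum(),P[t].mean(0))
    m=ok&(P[...,2]>.024)&(P[...,2]<.055)&(abs(P[...,0]-.58)<.13)&(P[...,1]>-.06)&(P[...,1]<.26)
    W=P[m][:,:2].astype(np.float32); print(' rails box',cv2.minAreaRect(W))
c=dict(np.load('/tmp/top.npz'))
f=lambda a,b,z:onz(c,240+a/6-.4,220+b/6-.4,z).round(4)
print('post bar',f(346,228,.077),f(351,258,.077)); print('rib',f(370,265,.065),f(397,312,.065)); print('bridge bar',f(360,347,.043))
print('corners',[f(*p,.012) for p in((82,130),(688,68),(715,335),(105,405))])
print('block outer',f(696,120,.043),f(708,280,.043),'inner',f(612,140,.043),f(628,272,.043))
E
```

```text
top 858 median z 0.06258927202721909
 mincircle ((0.5702859163284302, 0.11888101696968079), 0.044861577451229095) ellipse ((0.5700218081474304, 0.11887258291244507), (0.08506177365779877, 0.0856035128235817), 83.01056671142578)
 post top 78 [0.5702699  0.1189195  0.07710554]
 rails box ((0.5728812217712402, 0.10055989772081375), (0.10888656973838806, 0.26524633169174194), 7.220834255218506)
scene 687 median z 0.061674897155462816
 mincircle ((0.5600141286849976, 0.12414203584194183), 0.049192070960998535) ellipse ((0.5617719292640686, 0.1242990642786026), (0.08834510296583176, 0.09161027520895004), 70.12385559082031)
 post top 61 [0.5645032  0.12282974 0.07595067]
 rails box ((0.5684062242507935, 0.10333847999572754), (0.11557511985301971, 0.2680090069770813), 7.7440996170043945)
post bar [0.5691 0.1193 0.077 ] [0.5566 0.117  0.077 ]
rib [0.5547 0.1093 0.065 ] [0.5352 0.0976 0.065 ]
bridge bar [0.5213 0.1134 0.043 ]
corners [array([0.6157, 0.2374, 0.012 ]), array([ 0.6473, -0.0275,  0.012 ]), array([ 0.5303, -0.0402,  0.012 ]), array([0.496 , 0.2242, 0.012 ])]
block outer [ 0.6207 -0.0288  0.043 ] [ 0.5521 -0.0344  0.043 ] inner [0.6115 0.0072 0.043 ] [ 5.55e-01 -3.00e-04  4.30e-02]
```

Fixture yaw is about 7.1° and the axis about (0.569, 0.119). The rib stands at about 0.43 rad, so it needs about 695° more. Now the approach.

Call:
{"op": "step_arm", "data": {
  "commands": [
    {"x":20,"y":-17,"gripper":1},
    {"x":32,"y":-27},
    {"x":32,"y":-27},
    {"x":32,"y":-27},
    {"x":32,"y":-27},
    {"x":32,"y":-27},
    {"x":32,"y":-27},
    {"x":32,"y":-27},
    {"x":32,"y":-27},
    {"x":32,"y":-27}
  ],
  "force": 20
}}

```text
invalid input
```

Call:
{"op": "step_arm", "data": {
  "commands": [
    {"x":32,"y":-27},
    {"x":32,"y":-27},
    {"x":32,"y":-27},
    {"x":32,"y":-27},
    {"x":32,"y":-27},
    {"x":32,"y":-27},
    {"x":32,"y":-27},
    {"x":32,"y":-27},
    {"x":32,"y":-27},
    {"x":32,"y":-30,"spin":1}
  ]
}}

```text
invalid input
```

Call:
{"op": "step_arm", "data": {
  "commands": [
    {"spin":8,"z":15},
    {"spin":8,"z":15},
    {"spin":8,"z":15},
    {"spin":8,"z":15},
    {"spin":8,"z":15},
    {},
    {},
    {},
    {},
    {}
  ]
}}

```text
invalid input
```

Call:
{"op": "step_arm", "data": {
  "commands": [
    {"x":20,"y":-17,"z":0,"spin":0,"gripper":1},
    {"x":32,"y":-27,"z":0,"spin":0,"gripper":1},
    {"x":32,"y":-27,"z":0,"spin":0,"gripper":1},
    {"x":32,"y":-27,"z":0,"spin":0,"gripper":1},
    {"x":32,"y":-27,"z":0,"spin":0,"gripper":1},
    {"x":32,"y":-27,"z":0,"spin":0,"gripper":1},
    {"x":32,"y":-27,"z":0,"spin":0,"gripper":1},
    {"x":32,"y":-27,"z":0,"spin":0,"gripper":1},
    {"x":32,"y":-27,"z":0,"spin":0,"gripper":1},
    {"x":32,"y":-27,"z":0,"spin":0,"gripper":1}
  ],
  "force": 20
}}

```text
time: 1.1
eef_pos: [0.4358, -0.2764, 0.2132]
tcp_rot: [0.984, 0.181, -0.0, -0.0]
contact_force: [0.8, 0.1, 0.9]
opening: -0.0
finger_force: 0.0
```

Call:
{"op": "step_arm", "data": {
  "commands": [
    {"x":32,"y":-27.6,"z":0,"spin":0,"gripper":1},
    {"x":32,"y":-27.6,"z":0,"spin":0,"gripper":1},
    {"x":32,"y":-27.6,"z":0,"spin":0,"gripper":1},
    {"x":32,"y":-27.6,"z":0,"spin":0,"gripper":1},
    {"x":32,"y":-27.6,"z":0,"spin":0,"gripper":1},
    {"x":32,"y":-27.6,"z":0,"spin":0,"gripper":1},
    {"x":32,"y":-27.6,"z":0,"spin":0,"gripper":1},
    {"x":32,"y":-27.6,"z":0,"spin":0,"gripper":1},
    {"x":32,"y":-27.6,"z":0,"spin":0,"gripper":1},
    {"x":32,"y":-27.6,"z":0,"spin":0,"gripper":1}
  ]
}}

```text
time: 2.1
eef_pos: [0.6366, 0.0953, 0.213]
tcp_rot: [0.983, 0.181, -0.0, -0.0]
contact_force: [0.6, -0.1, -0.5]
opening: -0.006
finger_force: 0.0
```

Call:
{"op": "step_arm", "data": {
  "commands": [
    {"x":0,"y":0,"z":10,"spin":8,"gripper":1},
    {"x":0,"y":0,"z":15,"spin":8,"gripper":1},
    {"x":0,"y":0,"z":15,"spin":8,"gripper":1},
    {"x":0,"y":0,"z":15,"spin":8,"gripper":1},
    {"x":0,"y":0,"z":15,"spin":8,"gripper":1},
    {"x":0,"y":0,"z":10,"spin":0.8,"gripper":1},
    {"x":0,"y":0,"z":10,"spin":0,"gripper":1},
    {"x":0,"y":0,"z":0,"spin":0,"gripper":1},
    {"x":0,"y":0,"z":0,"spin":0,"gripper":1},
    {"x":0,"y":0,"z":0,"spin":0,"gripper":1}
  ]
}}

```text
time: 3.1
eef_pos: [0.637, 0.0936, 0.1247]
tcp_rot: [0.985, -0.173, 0.001, -0.0]
contact_force: [-0.2, 0.5, -0.7]
opening: 0.002
finger_force: 0.0
```

Call:
{"op": "step_arm", "data": {
  "commands": [
    {"x":0,"y":0,"z":10,"spin":0,"gripper":1},
    {"x":0,"y":0,"z":10,"spin":0,"gripper":1},
    {"x":0,"y":0,"z":10,"spin":0,"gripper":1},
    {"x":0,"y":0,"z":10,"spin":0,"gripper":1},
    {"x":0,"y":0,"z":10,"spin":0,"gripper":1},
    {"x":0,"y":0,"z":10,"spin":0,"gripper":1},
    {"x":-2,"y":0,"z":2,"spin":0,"gripper":1},
    {"x":-3,"y":0,"z":0,"spin":0,"gripper":1},
    {"x":-3,"y":0,"z":0,"spin":0,"gripper":1},
    {"x":-2,"y":0,"z":0,"spin":0,"gripper":1}
  ]
}}

```text
time: 4.1
eef_pos: [0.6271, 0.0972, 0.0624]
tcp_rot: [0.985, -0.173, 0.001, -0.0]
contact_force: [-0.2, 0.2, 0.1]
opening: 0.001
finger_force: 0.0
```

Call:
{"op": "step_arm", "data": {
  "commands": [
    {"x":0,"y":0,"z":0,"spin":0,"gripper":1},
    {"x":-1,"y":0,"z":0,"spin":0,"gripper":1},
    {"x":0,"y":0,"z":0,"spin":0,"gripper":1},
    {"x":-1,"y":0,"z":0,"spin":0,"gripper":1},
    {"x":0,"y":0,"z":0,"spin":0,"gripper":1},
    {"x":0,"y":0,"z":0,"spin":0,"gripper":1},
    {"x":0,"y":0,"z":0,"spin":0,"gripper":1},
    {"x":0,"y":0,"z":0,"spin":0,"gripper":1},
    {"x":0,"y":0,"z":0,"spin":0,"gripper":1},
    {"x":0,"y":0,"z":0,"spin":0,"gripper":1}
  ]
}}

```text
time: 5.1
eef_pos: [0.6251, 0.0977, 0.0616]
tcp_rot: [0.985, -0.173, -0.0, 0.0]
contact_force: [-0.6, -0.0, 0.9]
opening: 0.002
finger_force: 0.0
```

Call:
{"op": "step_arm", "data": {
  "commands": [
    {"x":-1,"y":0,"z":0,"spin":0,"gripper":1},
    {"x":-0.5,"y":0,"z":0,"spin":0,"gripper":1},
    {"x":-0.5,"y":0,"z":0,"spin":0,"gripper":1},
    {"x":-0.5,"y":0,"z":0,"spin":0,"gripper":1},
    {"x":-0.5,"y":0,"z":0,"spin":0,"gripper":1},
    {"x":-0.5,"y":0,"z":0,"spin":0,"gripper":1},
    {"x":0,"y":0,"z":0,"spin":0,"gripper":1},
    {"x":0,"y":0,"z":0,"spin":0,"gripper":1},
    {"x":0,"y":0,"z":0,"spin":0,"gripper":1},
    {"x":0,"y":0,"z":0,"spin":0,"gripper":1}
  ]
}}

```text
time: 6.1
eef_pos: [0.6218, 0.0988, 0.0616]
tcp_rot: [0.985, -0.173, 0.0, -0.0]
contact_force: [0.1, 0.4, -0.2]
opening: 0.003
finger_force: 0.0
```

Call:
{"op": "step_arm", "data": {
  "commands": [
    {"x":-0.5,"y":0,"z":0,"spin":0,"gripper":1},
    {"x":-0.5,"y":0,"z":0,"spin":0,"gripper":1},
    {"x":-0.5,"y":0,"z":0,"spin":0,"gripper":1},
    {"x":-0.5,"y":0,"z":0,"spin":0,"gripper":1},
    {"x":-0.5,"y":0,"z":0,"spin":0,"gripper":1},
    {"x":-0.5,"y":0,"z":0,"spin":0,"gripper":1},
    {"x":0,"y":0,"z":0,"spin":0,"gripper":1},
    {"x":0,"y":0,"z":0,"spin":0,"gripper":1},
    {"x":0,"y":0,"z":0,"spin":0,"gripper":1},
    {"x":0,"y":0,"z":0,"spin":0,"gripper":1}
  ]
}}

```text
time: 7.1
eef_pos: [0.619, 0.0999, 0.0616]
tcp_rot: [0.985, -0.173, 0.0, -0.0]
contact_force: [-0.0, 0.7, -0.3]
opening: 0.003
finger_force: 0.0
```

Call:
{"op": "step_arm", "data": {
  "commands": [
    {"x":-0.5,"y":0,"z":0,"spin":0,"gripper":1},
    {"x":-0.5,"y":0,"z":0,"spin":0,"gripper":1},
    {"x":-0.5,"y":0,"z":0,"spin":0,"gripper":1},
    {"x":-0.5,"y":0,"z":0,"spin":0,"gripper":1},
    {"x":-0.5,"y":0,"z":0,"spin":0,"gripper":1},
    {"x":-0.5,"y":0,"z":0,"spin":0,"gripper":1},
    {"x":0,"y":0,"z":0,"spin":0,"gripper":1},
    {"x":0,"y":0,"z":0,"spin":0,"gripper":1},
    {"x":0,"y":0,"z":0,"spin":0,"gripper":1},
    {"x":0,"y":0,"z":0,"spin":0,"gripper":1}
  ]
}}

```text
time: 8.1
eef_pos: [0.6162, 0.1009, 0.0616]
tcp_rot: [0.985, -0.173, 0.0, -0.0]
contact_force: [-0.2, -0.9, 0.6]
opening: 0.0
finger_force: 0.0
```

```bash
python3 - <<'E'
from h import *
c=read_camera('scene'); cv2.imwrite('pics/s1.png',cv2.resize(c['color'][170:300,240:400,::-1],None,fx=5,fy=4.6,interpolation=cv2.INTER_CUBIC))
np.savez('/tmp/scene',**c); s=get_state(); print(s['contact_force'],s['eef_pos'],s['qpos'])
c=read_camera('top'); np.savez('/tmp/top1',**c); 
E
```

```text
[0.31202386 0.44887933 0.3766439 ] [0.61619772 0.10089619 0.06163982] [-1.47635550e-05  3.39403060e-01  1.80800496e+00  2.36317741e-05
  9.94160497e-01  1.91909771e+00]
```

View pics/s1.png

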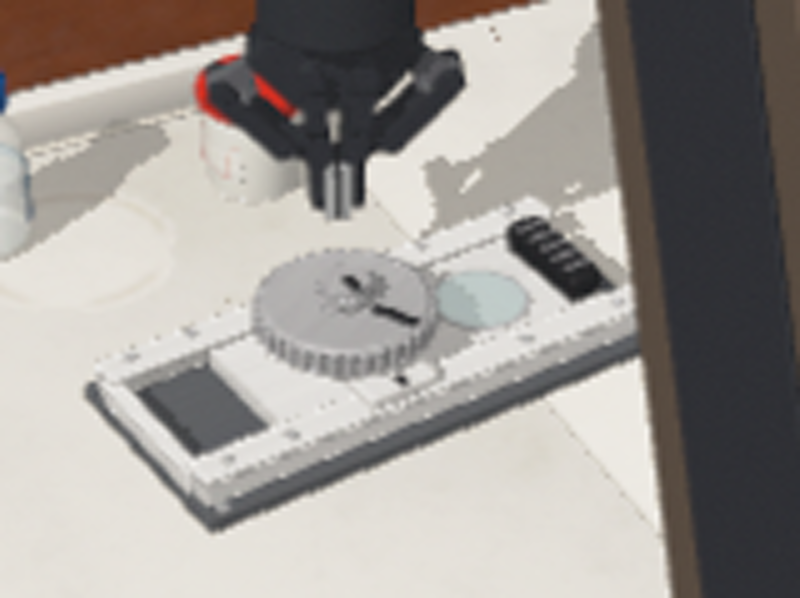

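The picture shows the closed fingertip at crop (340,215), still short of the collar's far rim at (345,250). There is no contact yet, so I'll measure that gap.

```bash
python3 - <<'E'
from h import *
c=dict(np.load('/tmp/scene.npz'))
for v in range(205,228,2): print(v,[tuple(pt(c,u,v).round(3)) for u in(305,308,311)])
P=cloud(c); f=(np.hypot(P[...,0]-.61,P[...,1]-.10)<.06)&(P[...,2]>.03)&(c['color'].sum(-1)<600)
P=cloud(c);ok=c['z_map']>0
c2=dict(np.load('/tmp/top1.npz'));P2=cloud(c2)
t=(np.hypot(P2[...,0]-.57,P2[...,1]-.12)<.02)&(P2[...,2]>.072)&(P2[...,2]<.09);print('top cam post',t.sum(),P2[t].mean(0))
E
```

```text
205 [(np.float64(0.607), np.float64(0.111), np.float64(0.121)), (np.float64(0.61), np.float64(0.102), np.float64(0.116)), (np.float64(0.601), np.float64(0.098), np.float64(0.121))]
207 [(np.float64(0.608), np.float64(0.111), np.float64(0.115)), (np.float64(0.603), np.float64(0.105), np.float64(0.116)), (np.float64(0.607), np.float64(0.095), np.float64(0.11))]
209 [(np.float64(0.607), np.float64(0.111), np.float64(0.109)), (np.float64(0.604), np.float64(0.105), np.float64(0.11)), (np.float64(0.606), np.float64(0.096), np.float64(0.105))]
211 [(np.float64(0.607), np.float64(0.112), np.float64(0.103)), (np.float64(0.607), np.float64(0.104), np.float64(0.101)), (np.float64(0.608), np.float64(0.095), np.float64(0.097))]
213 [(np.float64(0.61), np.float64(0.111), np.float64(0.095)), (np.float64(0.606), np.float64(0.104), np.float64(0.095)), (np.float64(0.607), np.float64(0.096), np.float64(0.092))]
215 [(np.float64(0.605), np.float64(0.113), np.float64(0.093)), (np.float64(0.605), np.float64(0.105), np.float64(0.09)), (np.float64(0.703), np.float64(0.051), np.float64(0.001))]
217 [(np.floa
[... 474 characters left out ...]
), (np.float64(0.684), np.float64(0.06), np.float64(-0.003))]
223 [(np.float64(0.68), np.float64(0.079), np.float64(0.0)), (np.float64(0.681), np.float64(0.07), np.float64(-0.004)), (np.float64(0.672), np.float64(0.065), np.float64(0.001))]
225 [(np.float64(0.603), np.float64(0.114), np.float64(0.063)), (np.float64(0.603), np.float64(0.106), np.float64(0.06)), (np.float64(0.599), np.float64(0.1), np.float64(0.061))]
227 [(np.float64(0.597), np.float64(0.117), np.float64(0.062)), (np.float64(0.593), np.float64(0.111), np.float64(0.063)), (np.float64(0.593), np.float64(0.103), np.float64(0.06))]
top cam post 0 [nan nan nan]<stdin>:7: RuntimeWarning: Mean of empty slice.
  ret = um.true_divide(
```

The depth puts the visible fingertip at about z = 0.08, not 0.048, so it's above the collar. I'll back out and check that height again.

Call:
{"op": "step_arm", "data": {
  "commands": [
    {"x":3,"y":0,"z":0,"spin":0,"gripper":1},
    {"x":3,"y":0,"z":0,"spin":0,"gripper":1},
    {"x":3,"y":0,"z":0,"spin":0,"gripper":1},
    {"x":3,"y":0,"z":0,"spin":0,"gripper":1},
    {"x":3,"y":0,"z":0,"spin":0,"gripper":1},
    {"x":0,"y":0,"z":2,"spin":0,"gripper":1},
    {"x":0,"y":0,"z":2,"spin":0,"gripper":1},
    {"x":0,"y":0,"z":2,"spin":0,"gripper":1},
    {"x":0,"y":0,"z":2,"spin":0,"gripper":1},
    {"x":0,"y":0,"z":2,"spin":0,"gripper":1}
  ]
}}

```text
time: 9.2
eef_pos: [0.6301, 0.0959, 0.0513]
tcp_rot: [0.985, -0.173, -0.0, 0.0]
contact_force: [0.1, 0.5, -0.1]
opening: 0.0
finger_force: 0.0
```

```bash
cat >> h.py <<'E'
def tip(ex=.01):
    s=get_state(); e=np.array(s['eef_pos']); c=read_camera('scene'); P=cloud(c)
    m=(c['z_map']>0)&(np.hypot(P[...,0]-e[0],P[...,1]-e[1])<.04)&(P[...,2]>.03)
    v,u=np.where(m); print('eef',e.round(4),'F',np.round(s['contact_force'],1))
    for z0 in np.arange(.03,.15,.008):
        k=m&(P[...,2]>=z0)&(P[...,2]<z0+.008)
        if k.sum(): q=P[k]; print(round(z0,3),k.sum(),q.min(0).round(3),q.max(0).round(3),c['color'][k].mean(0).round(0))
    return c
E
python3 -c "
from h import *
c=tip(); cv2.imwrite('pics/s2.png',cv2.resize(c['color'][120:240,260:360,::-1],None,fx=5,fy=5,interpolation=cv2.INTER_CUBIC))"
```

```text
eef [0.6301 0.0959 0.0513] F [ 0.1  0.5 -0.1]
0.03 11 [0.611 0.057 0.03 ] [0.629 0.067 0.034] [220. 218. 215.]
0.054 36 [0.591 0.087 0.058] [0.61  0.128 0.062] [180. 177. 176.]
0.062 10 [0.591 0.092 0.062] [0.608 0.118 0.065] [187. 184. 183.]
0.07 18 [0.617 0.089 0.071] [0.633 0.11  0.078] [147. 145. 141.]
0.078 28 [0.616 0.088 0.078] [0.632 0.113 0.086] [107. 107. 108.]
0.086 23 [0.616 0.089 0.086] [0.63  0.114 0.094] [ 99.  99. 100.]
0.094 35 [0.616 0.089 0.094] [0.634 0.114 0.102] [92. 92. 94.]
0.102 24 [0.617 0.083 0.102] [0.642 0.114 0.11 ] [87. 87. 88.]
0.11 50 [0.61  0.071 0.11 ] [0.632 0.128 0.118] [66. 66. 69.]
0.118 103 [0.606 0.065 0.118] [0.647 0.135 0.126] [58. 59. 61.]
0.126 72 [0.603 0.064 0.126] [0.658 0.134 0.134] [47. 47. 50.]
0.134 64 [0.605 0.06  0.134] [0.651 0.135 0.142] [51. 51. 54.]
0.142 59 [0.601 0.06  0.142] [0.648 0.135 0.15 ] [57. 54. 57.]
```

View pics/s2.png

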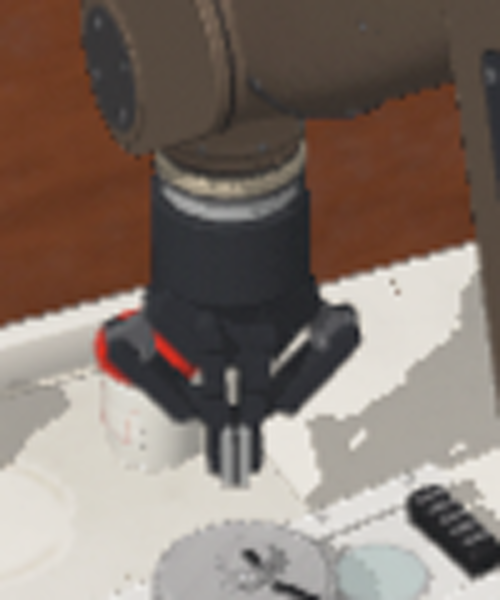

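The fingertip really ends at about z = 0.071 with the TCP reading 0.051, i.e. it stands about 34 mm higher than stated. The xy fits the top camera's centre. I'll trust the picture and lower further.

Call:
{"op": "step_arm", "data": {
  "commands": [
    {"x":0,"y":0,"z":2,"spin":0,"gripper":1},
    {"x":0,"y":0,"z":2,"spin":0,"gripper":1},
    {"x":0,"y":0,"z":2,"spin":0,"gripper":1},
    {"x":0,"y":0,"z":2,"spin":0,"gripper":1},
    {"x":0,"y":0,"z":2,"spin":0,"gripper":1},
    {"x":0,"y":0,"z":2,"spin":0,"gripper":1},
    {"x":0,"y":0,"z":2,"spin":0,"gripper":1},
    {"x":0,"y":0,"z":2,"spin":0,"gripper":1},
    {"x":0,"y":0,"z":2,"spin":0,"gripper":1},
    {"x":0,"y":0,"z":2,"spin":0,"gripper":1}
  ]
}}

```text
time: 10.25
eef_pos: [0.6303, 0.0958, 0.0315]
tcp_rot: [0.985, -0.173, -0.0, 0.0]
contact_force: [-0.8, 0.5, 0.2]
opening: -0.002
finger_force: 0.0
```

```bash
python3 -c "
from h import *
c=tip()" | head -8
```

```text
eef [0.6303 0.0958 0.0315] F [-0.8  0.5  0.2]
0.03 12 [0.611 0.059 0.031] [0.629 0.069 0.034] [219. 217. 213.]
0.046 8 [0.619 0.095 0.048] [0.628 0.106 0.053] [156. 154. 150.]
0.054 61 [0.591 0.087 0.054] [0.63  0.124 0.062] [156. 154. 153.]
0.062 34 [0.593 0.089 0.062] [0.633 0.118 0.07 ] [127. 126. 126.]
0.07 32 [0.616 0.089 0.07 ] [0.631 0.112 0.078] [95. 95. 96.]
0.078 28 [0.616 0.086 0.079] [0.641 0.113 0.086] [102. 102. 103.]
0.086 26 [0.612 0.074 0.086] [0.64  0.12  0.094] [74. 73. 75.]
```

Call:
{"op": "step_arm", "data": {
  "commands": [
    {"x":-2,"y":0,"z":1,"spin":0,"gripper":1},
    {"x":-2,"y":0,"z":1,"spin":0,"gripper":1},
    {"x":-1,"y":0,"z":0.5,"spin":0,"gripper":1},
    {"x":-0.5,"y":0,"z":0,"spin":0,"gripper":1},
    {"x":-0.5,"y":0,"z":0,"spin":0,"gripper":1},
    {"x":-0.5,"y":0,"z":0,"spin":0,"gripper":1},
    {"x":-0.5,"y":0,"z":0,"spin":0,"gripper":1},
    {"x":0,"y":0,"z":0,"spin":0,"gripper":1},
    {"x":0,"y":0,"z":0,"spin":0,"gripper":1},
    {"x":0,"y":0,"z":0,"spin":0,"gripper":1}
  ]
}}

```text
time: 11.3
eef_pos: [0.6237, 0.0982, 0.0291]
tcp_rot: [0.985, -0.173, -0.0, -0.0]
contact_force: [0.8, -1.6, -0.3]
opening: 0.004
finger_force: 0.0
```

Call:
{"op": "step_arm", "data": {
  "commands": [
    {"x":-0.5,"y":0,"z":0,"spin":0,"gripper":1},
    {"x":-0.5,"y":0,"z":0,"spin":0,"gripper":1},
    {"x":-0.5,"y":0,"z":0,"spin":0,"gripper":1},
    {"x":0,"y":0,"z":0,"spin":0,"gripper":1},
    {"x":0,"y":0,"z":0,"spin":0,"gripper":1},
    {"x":0,"y":0,"z":0,"spin":0,"gripper":1},
    {"x":0,"y":0,"z":0,"spin":0,"gripper":1},
    {"x":0,"y":0,"z":0,"spin":0,"gripper":1},
    {"x":0,"y":0,"z":0,"spin":0,"gripper":1},
    {"x":0,"y":0,"z":0,"spin":0,"gripper":1}
  ]
}}

```text
time: 12.3
eef_pos: [0.6223, 0.0987, 0.0291]
tcp_rot: [0.985, -0.173, 0.0, -0.0]
contact_force: [-0.9, -0.0, -0.6]
opening: -0.001
finger_force: 0.0
```

Call:
{"op": "step_arm", "data": {
  "commands": [
    {"x":-0.5,"y":0,"z":0,"spin":0,"gripper":1},
    {"x":-0.5,"y":0,"z":0,"spin":0,"gripper":1},
    {"x":-0.5,"y":0,"z":0,"spin":0,"gripper":1},
    {"x":-0.5,"y":0,"z":0,"spin":0,"gripper":1},
    {"x":0,"y":0,"z":0,"spin":0,"gripper":1},
    {"x":0,"y":0,"z":0,"spin":0,"gripper":1},
    {"x":0,"y":0,"z":0,"spin":0,"gripper":1},
    {"x":0,"y":0,"z":0,"spin":0,"gripper":1},
    {"x":0,"y":0,"z":0,"spin":0,"gripper":1},
    {"x":0,"y":0,"z":0,"spin":0,"gripper":1}
  ]
}}

```text
time: 13.3
eef_pos: [0.6204, 0.0994, 0.0291]
tcp_rot: [0.985, -0.173, 0.0, -0.0]
contact_force: [0.1, -0.1, 0.2]
opening: -0.002
finger_force: 0.0
```

Call:
{"op": "step_arm", "data": {
  "commands": [
    {"x":-0.5,"y":0,"z":0,"spin":0,"gripper":1},
    {"x":-0.5,"y":0,"z":0,"spin":0,"gripper":1},
    {"x":-0.5,"y":0,"z":0,"spin":0,"gripper":1},
    {"x":-0.5,"y":0,"z":0,"spin":0,"gripper":1},
    {"x":-0.5,"y":0,"z":0,"spin":0,"gripper":1},
    {"x":0,"y":0,"z":0,"spin":0,"gripper":1},
    {"x":0,"y":0,"z":0,"spin":0,"gripper":1},
    {"x":0,"y":0,"z":0,"spin":0,"gripper":1},
    {"x":0,"y":0,"z":0,"spin":0,"gripper":1},
    {"x":0,"y":0,"z":0,"spin":0,"gripper":1}
  ]
}}

```text
time: 14.3
eef_pos: [0.6191, 0.0999, 0.0296]
tcp_rot: [0.985, -0.173, 0.001, 0.0]
contact_force: [5.7, -1.8, -0.7]
opening: -0.001
finger_force: 2.6
```

Contact at about 6 N. The first arc goes counterclockwise.

Call:
{"op": "step_arm", "data": {
  "commands": [
    {"x":-0.28,"y":-5.4,"z":0,"spin":-6,"gripper":1},
    {"x":-0.28,"y":-5.4,"z":0,"spin":-6,"gripper":1},
    {"x":-0.28,"y":-5.4,"z":0,"spin":-6,"gripper":1},
    {"x":-0.28,"y":-5.4,"z":0,"spin":-6,"gripper":1},
    {"x":-0.28,"y":-5.4,"z":0,"spin":-6,"gripper":1},
    {"x":-0.28,"y":-5.4,"z":0,"spin":-6,"gripper":1},
    {"x":-0.28,"y":-5.4,"z":0,"spin":-6,"gripper":1},
    {"x":-0.28,"y":-5.4,"z":0,"spin":-6,"gripper":1},
    {"x":-0.28,"y":-5.4,"z":0,"spin":-6,"gripper":1},
    {"x":-0.28,"y":-5.4,"z":0,"spin":-6,"gripper":1}
  ]
}}

```text
time: 15.3
eef_pos: [0.6116, 0.153, 0.0304]
tcp_rot: [0.939, 0.344, 0.004, -0.001]
contact_force: [6.6, 4.8, -1.5]
opening: -0.003
finger_force: 4.2
```

Call:
{"op": "step_arm", "data": {
  "commands": [
    {"x":-0.36,"y":-6.35,"z":0,"spin":-7,"gripper":1},
    {"x":-0.36,"y":-6.35,"z":0,"spin":-7,"gripper":1},
    {"x":-0.36,"y":-6.35,"z":0,"spin":-7,"gripper":1},
    {"x":-0.36,"y":-6.35,"z":0,"spin":-7,"gripper":1},
    {"x":-0.36,"y":-6.35,"z":0,"spin":-7,"gripper":1},
    {"x":-0.36,"y":-6.35,"z":0,"spin":-7,"gripper":1},
    {"x":-0.36,"y":-6.35,"z":0,"spin":-7,"gripper":1},
    {"x":-0.36,"y":-6.35,"z":0,"spin":-7,"gripper":1},
    {"x":-0.36,"y":-6.35,"z":0,"spin":-7,"gripper":1},
    {"x":-0.36,"y":-6.35,"z":0,"spin":-7,"gripper":1}
  ]
}}

```text
time: 16.3
eef_pos: [0.55, 0.1724, 0.0306]
tcp_rot: [0.572, 0.82, 0.003, -0.004]
contact_force: [-3.6, 15.1, 6.5]
opening: 0.004
finger_force: 7.7
```

```bash
python3 - <<'E'
from h import *
c=read_camera('scene'); P=cloud(c); C=np.array([.5645,.1228])
g=c['color'].astype(int).sum(-1); r=np.hypot(P[...,0]-C[0],P[...,1]-C[1])
m=(r>.016)&(r<.041)&(P[...,2]>.058)&(P[...,2]<.078)&(g<200)
q=P[m]; print(m.sum(), q.mean(0) if m.any() else '', np.degrees(np.arctan2(*(q.mean(0)[:2]-C)[::-1]))%360)
cv2.imwrite('pics/s3.png',cv2.resize(c['color'][150:290,240:400,::-1],None,fx=4,fy=4,interpolation=cv2.INTER_CUBIC))
E
```

```text
1 [0.60170178 0.10933422 0.06541997] 340.10147303762005
```

View pics/s3.png

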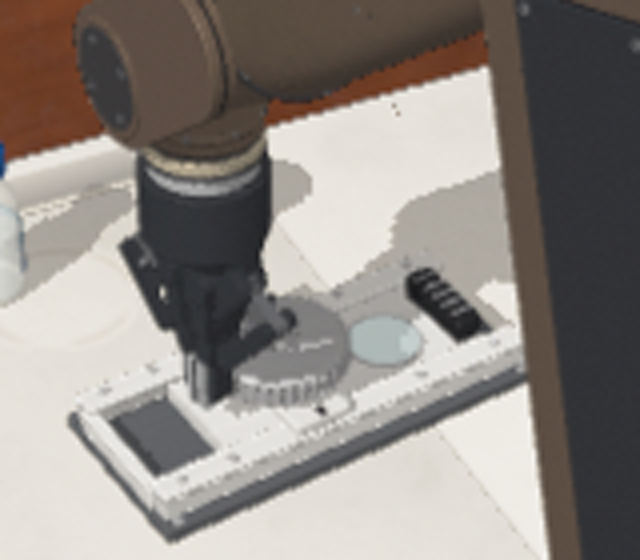

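The rib has left its old place, and one dark pixel at about 340° matches 211° + 130°. The pointer on the bridge shows at (320,410), and the finger is on the left rim at (210,390). Force has risen to 16 N because the centre is really about (0.567, 0.1195), so I'll ease outward and carry on.

Call:
{"op": "step_arm", "data": {
  "commands": [
    {"x":0.6,"y":-6.6,"z":0,"spin":-7,"gripper":1},
    {"x":0.3,"y":-6.6,"z":0,"spin":-7,"gripper":1},
    {"x":-0.4,"y":-6.6,"z":0,"spin":-7,"gripper":1},
    {"x":-0.4,"y":-6.6,"z":0,"spin":-7,"gripper":1},
    {"x":-0.4,"y":-6.6,"z":0,"spin":-7,"gripper":1},
    {"x":-0.4,"y":-6.6,"z":0,"spin":-7,"gripper":1},
    {"x":-0.4,"y":-6.6,"z":0,"spin":-7,"gripper":1},
    {"x":-0.4,"y":-6.6,"z":0,"spin":-7,"gripper":1},
    {"x":-0.4,"y":-6.6,"z":0,"spin":-7,"gripper":1},
    {"x":-0.4,"y":-6.6,"z":0,"spin":-7,"gripper":1}
  ]
}}

```text
time: 17.35
eef_pos: [0.5109, 0.1184, 0.0286]
tcp_rot: [-0.003, 1.0, 0.001, -0.005]
contact_force: [-4.9, 1.0, 4.2]
opening: 0.001
finger_force: 2.6
```

Call:
{"op": "step_arm", "data": {
  "commands": [
    {"x":-0.6,"y":-6.6,"z":0,"spin":-7,"gripper":1},
    {"x":-0.5,"y":-6.6,"z":0,"spin":-7,"gripper":1},
    {"x":-0.4,"y":-6.6,"z":0,"spin":-7,"gripper":1},
    {"x":-0.4,"y":-6.6,"z":0,"spin":-7,"gripper":1},
    {"x":-0.4,"y":-6.6,"z":0,"spin":-7,"gripper":1},
    {"x":-0.4,"y":-6.6,"z":0,"spin":-7,"gripper":1},
    {"x":-0.4,"y":-6.6,"z":0,"spin":-7,"gripper":1},
    {"x":-0.4,"y":-6.6,"z":0,"spin":-7,"gripper":1},
    {"x":0,"y":0,"z":0,"spin":0,"gripper":1},
    {"x":0,"y":0,"z":0,"spin":0,"gripper":1}
  ]
}}

```text
time: 18.35
eef_pos: [0.5376, 0.0722, 0.0285]
tcp_rot: [-0.469, 0.883, 0.001, -0.002]
contact_force: [-2.1, -4.2, -0.0]
opening: -0.003
finger_force: 2.4
```

Call:
{"op": "step_arm", "data": {
  "commands": [
    {"x":8,"y":0,"z":0,"spin":0,"gripper":1},
    {"x":8,"y":0,"z":0,"spin":0,"gripper":1},
    {"x":-0.77,"y":10.35,"z":0,"spin":8.5,"gripper":1},
    {"x":-0.77,"y":10.35,"z":0,"spin":8.5,"gripper":1},
    {"x":-0.77,"y":10.35,"z":0,"spin":8.5,"gripper":1},
    {"x":-0.77,"y":10.35,"z":0,"spin":8.5,"gripper":1},
    {"x":-0.77,"y":10.35,"z":0,"spin":8.5,"gripper":1},
    {"x":-0.77,"y":10.35,"z":0,"spin":8.5,"gripper":1},
    {"x":-0.77,"y":10.35,"z":0,"spin":8.5,"gripper":1},
    {"x":-0.77,"y":10.35,"z":0,"spin":8.5,"gripper":1}
  ]
}}

```text
time: 19.35
eef_pos: [0.5005, 0.1323, 0.0292]
tcp_rot: [0.108, 0.994, 0.0, 0.0]
contact_force: [-0.3, 0.0, 0.2]
opening: -0.003
finger_force: 0.0
```

Call:
{"op": "step_arm", "data": {
  "commands": [
    {"x":-0.77,"y":10.35,"z":0,"spin":8.5,"gripper":1},
    {"x":-0.77,"y":10.35,"z":0,"spin":8.5,"gripper":1},
    {"x":-0.77,"y":10.35,"z":0,"spin":8.5,"gripper":1},
    {"x":-0.77,"y":10.35,"z":0,"spin":8.5,"gripper":1},
    {"x":-0.77,"y":10.35,"z":0,"spin":8.5,"gripper":1},
    {"x":-0.77,"y":10.35,"z":0,"spin":8.5,"gripper":1},
    {"x":-0.77,"y":10.35,"z":0,"spin":8.5,"gripper":1},
    {"x":-0.77,"y":10.35,"z":0,"spin":8.5,"gripper":1},
    {"x":-0.77,"y":10.35,"z":0,"spin":8.5,"gripper":1},
    {"x":-0.77,"y":10.35,"z":0,"spin":8.5,"gripper":1}
  ]
}}

```text
time: 20.35
eef_pos: [0.5781, 0.1871, 0.0293]
tcp_rot: [0.751, 0.66, 0.0, -0.0]
contact_force: [-0.2, 0.5, -0.2]
opening: -0.004
finger_force: 0.0
```

Call:
{"op": "step_arm", "data": {
  "commands": [
    {"x":-0.77,"y":10.35,"z":0,"spin":8.5,"gripper":1},
    {"x":-0.77,"y":10.35,"z":0,"spin":8.5,"gripper":1},
    {"x":-0.77,"y":10.35,"z":0,"spin":8.5,"gripper":1},
    {"x":-0.77,"y":10.35,"z":0,"spin":8.5,"gripper":1},
    {"x":-0.77,"y":10.35,"z":0,"spin":8.5,"gripper":1},
    {"x":-0.77,"y":10.35,"z":0,"spin":8.5,"gripper":1},
    {"x":-0.77,"y":10.35,"z":0,"spin":8.5,"gripper":1},
    {"x":-0.77,"y":10.35,"z":0,"spin":8.5,"gripper":1},
    {"x":-0.77,"y":10.35,"z":0,"spin":8.5,"gripper":1},
    {"x":-0.77,"y":10.35,"z":0,"spin":8.5,"gripper":1}
  ]
}}

```text
time: 21.35
eef_pos: [0.6395, 0.1145, 0.0293]
tcp_rot: [1.0, -0.021, 0.0, -0.0]
contact_force: [0.3, -0.3, -0.1]
opening: -0.005
finger_force: 0.0
```

```bash
cat >> h.py <<'E'
def rib():
    for n,C in (('scene',np.array([.5633,.1228])),('top',np.array([.570,.119]))):
        c=read_camera(n); P=cloud(c); g=c['color'].astype(int).sum(-1); r=np.hypot(*(P[...,:2]-C).T).T
        m=(r>.017)&(r<.041)&(P[...,2]>.058)&(P[...,2]<.080)&(g<220)
        if m.any():
            q=P[m].mean(0); print(n,m.sum(),q.round(4),'turn',(np.degrees(np.arctan2(q[1]-C[1],q[0]-C[0]))-187.1)%360)
    s=get_state(); print(s['eef_pos'].round(4),s['qpos'][[0,5]])
    return c
E
python3 -c "
from h import *
rib()"
```

```text
scene 10 [0.5564 0.1491 0.0666] turn 277.65749769484745
[0.6394 0.1139 0.0292] [0.02007382 1.62695635]
```

Call:
{"op": "step_arm", "data": {
  "commands": [
    {"x":-0.77,"y":10.35,"z":0,"spin":8.5,"gripper":1},
    {"x":-0.77,"y":10.35,"z":0,"spin":8.5,"gripper":1},
    {"x":-7,"y":0,"z":0,"spin":0,"gripper":1},
    {"x":-6,"y":0,"z":0,"spin":0,"gripper":1},
    {"x":-3,"y":0,"z":0,"spin":0,"gripper":1},
    {"x":-1,"y":0,"z":0,"spin":0,"gripper":1},
    {"x":-0.5,"y":0,"z":0,"spin":0,"gripper":1},
    {"x":-0.5,"y":0,"z":0,"spin":0,"gripper":1},
    {"x":0,"y":0,"z":0,"spin":0,"gripper":1},
    {"x":0,"y":0,"z":0,"spin":0,"gripper":1}
  ]
}}

```text
time: 22.45
eef_pos: [0.6195, 0.1005, 0.0294]
tcp_rot: [0.986, -0.165, 0.001, -0.0]
contact_force: [4.2, -0.5, -1.4]
opening: 0.001
finger_force: 1.7
```

Call:
{"op": "step_arm", "data": {
  "commands": [
    {"x":-0.8,"y":-6.6,"z":0,"spin":-7,"gripper":1},
    {"x":-0.4,"y":-6.6,"z":0,"spin":-7,"gripper":1},
    {"x":-0.4,"y":-6.6,"z":0,"spin":-7,"gripper":1},
    {"x":-0.4,"y":-6.6,"z":0,"spin":-7,"gripper":1},
    {"x":-0.4,"y":-6.6,"z":0,"spin":-7,"gripper":1},
    {"x":-0.4,"y":-6.6,"z":0,"spin":-7,"gripper":1},
    {"x":-0.4,"y":-6.6,"z":0,"spin":-7,"gripper":1},
    {"x":-0.4,"y":-6.6,"z":0,"spin":-7,"gripper":1},
    {"x":-0.4,"y":-6.6,"z":0,"spin":-7,"gripper":1},
    {"x":-0.4,"y":-6.6,"z":0,"spin":-7,"gripper":1}
  ]
}}

```text
time: 23.45
eef_pos: [0.6033, 0.162, 0.0303]
tcp_rot: [0.902, 0.433, 0.003, -0.0]
contact_force: [5.6, 5.2, -1.5]
opening: -0.003
finger_force: 3.5
```

7.6 N, so I carry on.

Call:
{"op": "step_arm", "data": {
  "commands": [
    {"x":-0.4,"y":-6.6,"z":0,"spin":-7,"gripper":1},
    {"x":-0.4,"y":-6.6,"z":0,"spin":-7,"gripper":1},
    {"x":-0.4,"y":-6.6,"z":0,"spin":-7,"gripper":1},
    {"x":-0.4,"y":-6.6,"z":0,"spin":-7,"gripper":1},
    {"x":-0.4,"y":-6.6,"z":0,"spin":-7,"gripper":1},
    {"x":-0.4,"y":-6.6,"z":0,"spin":-7,"gripper":1},
    {"x":-0.4,"y":-6.6,"z":0,"spin":-7,"gripper":1},
    {"x":-0.4,"y":-6.6,"z":0,"spin":-7,"gripper":1},
    {"x":-0.4,"y":-6.6,"z":0,"spin":-7,"gripper":1},
    {"x":-0.4,"y":-6.6,"z":0,"spin":-7,"gripper":1}
  ]
}}

```text
time: 24.45
eef_pos: [0.5382, 0.1674, 0.0304]
tcp_rot: [0.49, 0.872, 0.002, -0.002]
contact_force: [-2.8, 7.6, 5.7]
opening: -0.001
finger_force: 4.0
```

Call:
{"op": "step_arm", "data": {
  "commands": [
    {"x":-0.4,"y":-6.6,"z":0,"spin":-7,"gripper":1},
    {"x":-0.4,"y":-6.6,"z":0,"spin":-7,"gripper":1},
    {"x":-0.4,"y":-6.6,"z":0,"spin":-7,"gripper":1},
    {"x":-0.4,"y":-6.6,"z":0,"spin":-7,"gripper":1},
    {"x":-0.4,"y":-6.6,"z":0,"spin":-7,"gripper":1},
    {"x":-0.4,"y":-6.6,"z":0,"spin":-7,"gripper":1},
    {"x":-0.4,"y":-6.6,"z":0,"spin":-7,"gripper":1},
    {"x":-0.4,"y":-6.6,"z":0,"spin":-7,"gripper":1},
    {"x":-0.4,"y":-6.6,"z":0,"spin":-7,"gripper":1},
    {"x":-0.4,"y":-6.6,"z":0,"spin":-7,"gripper":1}
  ]
}}

```text
time: 25.45
eef_pos: [0.5121, 0.1079, 0.0286]
tcp_rot: [-0.099, 0.995, 0.0, -0.002]
contact_force: [-0.2, -0.2, -0.4]
opening: 0.002
finger_force: 0.0
```

Call:
{"op": "step_arm", "data": {
  "commands": [
    {"x":-1,"y":0,"z":0,"spin":0,"gripper":1},
    {"x":-1,"y":0,"z":0,"spin":0,"gripper":1},
    {"x":-0.4,"y":-6.6,"z":0,"spin":-7,"gripper":1},
    {"x":-0.4,"y":-6.6,"z":0,"spin":-7,"gripper":1},
    {"x":-0.4,"y":-6.6,"z":0,"spin":-7,"gripper":1},
    {"x":-0.4,"y":-6.6,"z":0,"spin":-7,"gripper":1},
    {"x":-0.4,"y":-6.6,"z":0,"spin":-7,"gripper":1},
    {"x":-0.4,"y":-6.6,"z":0,"spin":-7,"gripper":1},
    {"x":0,"y":0,"z":0,"spin":0,"gripper":1},
    {"x":0,"y":0,"z":0,"spin":0,"gripper":1}
  ]
}}

```text
time: 26.45
eef_pos: [0.5351, 0.074, 0.0289]
tcp_rot: [-0.446, 0.895, -0.0, -0.003]
contact_force: [-3.0, -6.6, 3.5]
opening: -0.001
finger_force: 3.5
```

```bash
python3 -c "
from h import *
rib()"
```

```text
scene 7 [0.5951 0.114  0.0697] turn 157.33083439701784
top 2 [0.6057 0.1108 0.0679] turn 160.01393868523513
[0.535 0.074 0.029] [-0.04877175 -2.54121911]
```

The collar is at about 518°, so 202° remain. Retract and circle back.

Call:
{"op": "step_arm", "data": {
  "commands": [
    {"x":8,"y":0,"z":0,"spin":0,"gripper":1},
    {"x":9,"y":0,"z":0,"spin":0,"gripper":1},
    {"x":-0.77,"y":10.35,"z":0,"spin":8.5,"gripper":1},
    {"x":-0.77,"y":10.35,"z":0,"spin":8.5,"gripper":1},
    {"x":-0.77,"y":10.35,"z":0,"spin":8.5,"gripper":1},
    {"x":-0.77,"y":10.35,"z":0,"spin":8.5,"gripper":1},
    {"x":-0.77,"y":10.35,"z":0,"spin":8.5,"gripper":1},
    {"x":-0.77,"y":10.35,"z":0,"spin":8.5,"gripper":1},
    {"x":-0.77,"y":10.35,"z":0,"spin":8.5,"gripper":1},
    {"x":-0.77,"y":10.35,"z":0,"spin":8.5,"gripper":1}
  ]
}}

```text
time: 27.55
eef_pos: [0.5001, 0.1361, 0.029]
tcp_rot: [0.134, 0.991, 0.0, -0.0]
contact_force: [0.5, 0.1, -0.2]
opening: -0.0
finger_force: 0.0
```

Call:
{"op": "step_arm", "data": {
  "commands": [
    {"x":-0.77,"y":10.35,"z":0,"spin":8.5,"gripper":1},
    {"x":-0.77,"y":10.35,"z":0,"spin":8.5,"gripper":1},
    {"x":-0.77,"y":10.35,"z":0,"spin":8.5,"gripper":1},
    {"x":-0.77,"y":10.35,"z":0,"spin":8.5,"gripper":1},
    {"x":-0.77,"y":10.35,"z":0,"spin":8.5,"gripper":1},
    {"x":-0.77,"y":10.35,"z":0,"spin":8.5,"gripper":1},
    {"x":-0.77,"y":10.35,"z":0,"spin":8.5,"gripper":1},
    {"x":-0.77,"y":10.35,"z":0,"spin":8.5,"gripper":1},
    {"x":-0.77,"y":10.35,"z":0,"spin":8.5,"gripper":1},
    {"x":-0.77,"y":10.35,"z":0,"spin":8.5,"gripper":1}
  ]
}}

```text
time: 28.55
eef_pos: [0.5804, 0.1868, 0.029]
tcp_rot: [0.768, 0.64, -0.0, -0.0]
contact_force: [0.2, 0.3, 0.4]
opening: 0.001
finger_force: 0.0
```

Call:
{"op": "step_arm", "data": {
  "commands": [
    {"x":-0.77,"y":10.35,"z":0,"spin":8.5,"gripper":1},
    {"x":-0.77,"y":10.35,"z":0,"spin":8.5,"gripper":1},
    {"x":-0.77,"y":10.35,"z":0,"spin":8.5,"gripper":1},
    {"x":-0.77,"y":10.35,"z":0,"spin":8.5,"gripper":1},
    {"x":-0.77,"y":10.35,"z":0,"spin":8.5,"gripper":1},
    {"x":-0.77,"y":10.35,"z":0,"spin":8.5,"gripper":1},
    {"x":-0.77,"y":10.35,"z":0,"spin":8.5,"gripper":1},
    {"x":-5,"y":0,"z":0,"spin":0,"gripper":1},
    {"x":-5,"y":0,"z":0,"spin":0,"gripper":1},
    {"x":0,"y":0,"z":0,"spin":0,"gripper":1}
  ]
}}

```text
time: 29.55
eef_pos: [0.6232, 0.1389, 0.0287]
tcp_rot: [0.984, 0.179, -0.001, -0.0]
contact_force: [0.5, -0.5, 1.0]
opening: -0.003
finger_force: 0.0
```

Call:
{"op": "step_arm", "data": {
  "commands": [
    {"x":-3,"y":0,"z":0,"spin":0,"gripper":1},
    {"x":-1,"y":0,"z":0,"spin":0,"gripper":1},
    {"x":-1,"y":0,"z":0,"spin":0,"gripper":1},
    {"x":-0.5,"y":0,"z":0,"spin":0,"gripper":1},
    {"x":0,"y":0,"z":0,"spin":0,"gripper":1},
    {"x":-0.4,"y":-6.6,"z":0,"spin":-7,"gripper":1},
    {"x":-0.4,"y":-6.6,"z":0,"spin":-7,"gripper":1},
    {"x":-0.4,"y":-6.6,"z":0,"spin":-7,"gripper":1},
    {"x":-0.4,"y":-6.6,"z":0,"spin":-7,"gripper":1},
    {"x":-0.4,"y":-6.6,"z":0,"spin":-7,"gripper":1}
  ]
}}

```text
time: 30.55
eef_pos: [0.6015, 0.1637, 0.03]
tcp_rot: [0.884, 0.468, 0.003, 0.0]
contact_force: [5.2, 4.4, -1.5]
opening: 0.002
finger_force: 3.3
```

Call:
{"op": "step_arm", "data": {
  "commands": [
    {"x":-0.45,"y":-6.6,"z":0,"spin":-7,"gripper":1},
    {"x":-0.45,"y":-6.6,"z":0,"spin":-7,"gripper":1},
    {"x":-0.45,"y":-6.6,"z":0,"spin":-7,"gripper":1},
    {"x":-0.45,"y":-6.6,"z":0,"spin":-7,"gripper":1},
    {"x":-0.45,"y":-6.6,"z":0,"spin":-7,"gripper":1},
    {"x":-0.45,"y":-6.6,"z":0,"spin":-7,"gripper":1},
    {"x":-0.45,"y":-6.6,"z":0,"spin":-7,"gripper":1},
    {"x":-0.45,"y":-6.6,"z":0,"spin":-7,"gripper":1},
    {"x":-0.45,"y":-6.6,"z":0,"spin":-7,"gripper":1},
    {"x":-0.45,"y":-6.6,"z":0,"spin":-7,"gripper":1}
  ]
}}

```text
time: 31.55
eef_pos: [0.5348, 0.1651, 0.03]
tcp_rot: [0.456, 0.89, 0.001, -0.004]
contact_force: [-6.3, 11.7, 8.0]
opening: -0.003
finger_force: 6.5
```

Call:
{"op": "step_arm", "data": {
  "commands": [
    {"x":-0.5,"y":-6.6,"z":0,"spin":-7,"gripper":1},
    {"x":-0.5,"y":-6.6,"z":0,"spin":-7,"gripper":1},
    {"x":-0.5,"y":-6.6,"z":0,"spin":-7,"gripper":1},
    {"x":-0.5,"y":-6.6,"z":0,"spin":-7,"gripper":1},
    {"x":-0.6,"y":-6.6,"z":0,"spin":-7,"gripper":1},
    {"x":-0.6,"y":-6.6,"z":0,"spin":-7,"gripper":1},
    {"x":-0.6,"y":-6.6,"z":0,"spin":-7,"gripper":1},
    {"x":-0.6,"y":-6.6,"z":0,"spin":-7,"gripper":1},
    {"x":0,"y":0,"z":0,"spin":0,"gripper":1},
    {"x":0,"y":0,"z":0,"spin":0,"gripper":1}
  ]
}}

```text
time: 32.55
eef_pos: [0.5112, 0.1151, 0.0287]
tcp_rot: [-0.014, 1.0, -0.001, -0.006]
contact_force: [-9.9, -1.2, 7.7]
opening: 0.004
finger_force: 5.0
```

```bash
python3 -c "
from h import *
rib()"
```

```text
[0.5112 0.1151 0.0287] [ 0.02828503 -1.56980356]
```

Call:
{"op": "step_arm", "data": {
  "commands": [
    {"x":-0.2,"y":-6.4,"z":0,"spin":-6.8,"gripper":1},
    {"x":-0.3,"y":-6.4,"z":0,"spin":-6.8,"gripper":1},
    {"x":-0.38,"y":-6.4,"z":0,"spin":-6.8,"gripper":1},
    {"x":-0.38,"y":-6.4,"z":0,"spin":-6.8,"gripper":1},
    {"x":-0.38,"y":-6.4,"z":0,"spin":-6.8,"gripper":1},
    {"x":-0.38,"y":-6.4,"z":0,"spin":-6.8,"gripper":1},
    {"x":0,"y":0,"z":0,"spin":0,"gripper":1},
    {"x":6,"y":0,"z":0,"spin":0,"gripper":1},
    {"x":8,"y":0,"z":0,"spin":0,"gripper":1},
    {"x":6,"y":0,"z":0,"spin":0,"gripper":1}
  ]
}}

```text
time: 33.65
eef_pos: [0.514, 0.0669, 0.0291]
tcp_rot: [-0.361, 0.933, 0.0, -0.0]
contact_force: [0.3, 0.6, 0.1]
opening: -0.004
finger_force: 0.0
```

Call:
{"op": "step_arm", "data": {
  "commands": [
    {"x":10,"y":0,"z":-20,"spin":0,"gripper":1},
    {"x":0,"y":0,"z":-30,"spin":0,"gripper":1},
    {"x":0,"y":10,"z":-30,"spin":8,"gripper":1},
    {"x":0,"y":0,"z":-30,"spin":8,"gripper":1},
    {"x":0,"y":0,"z":0,"spin":8,"gripper":1},
    {"x":0,"y":0,"z":0,"spin":8,"gripper":1},
    {"x":0,"y":0,"z":0,"spin":8,"gripper":1},
    {"x":0,"y":0,"z":0,"spin":0,"gripper":1},
    {"x":0,"y":0,"z":0,"spin":0,"gripper":1},
    {"x":0,"y":0,"z":0,"spin":0,"gripper":1}
  ]
}}

```text
time: 34.65
eef_pos: [0.5003, 0.0677, 0.139]
tcp_rot: [-0.021, 1.0, 0.0, -0.0]
contact_force: [0.3, 0.0, -0.6]
opening: 0.002
finger_force: 0.0
```

```bash
python3 -c "
from h import *
c=rib(); a=c['color'][220:300,240:370,::-1]; s=read_camera('scene'); b=s['color'][180:280,250:380,::-1]
a=cv2.resize(a,(650,400)); b=cv2.resize(b,(650,500))[:, :]
cv2.imwrite('pics/e1.png',cv2.resize(np.vstack([a[:,:],b]),(433,600)))
P=cloud(c); k=pt(c,349,251); print(k, get_state()['tcp_rot'])"
```

```text
scene 8 [0.5391 0.115  0.0722] turn 10.796022488304175
[0.5004 0.0677 0.1391] [-0.06674667 -1.67949504]
[ 0.59038975 -0.0116459   0.04928714] [-2.08540303e-02  9.99782528e-01  9.49081767e-06 -8.26385837e-05]
```

View pics/e1.png

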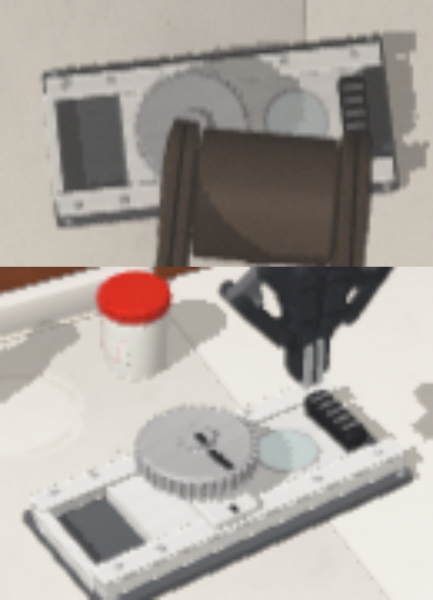

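The two-view picture (top half mostly hidden by the arm) shows, in the lower half, the rib (207–232, 447–468) in line with the post's bar (200–217, 437–453). I measure about 11°, within tolerance. I'll recheck once the arm is aside, and now move to the standoff behind the block.

Call:
{"op": "step_arm", "data": {
  "commands": [
    {"x":0,"y":0,"z":0,"spin":8.53,"gripper":1},
    {"x":0,"y":0,"z":0,"spin":8.53,"gripper":1},
    {"x":0,"y":0,"z":0,"spin":8.53,"gripper":1},
    {"x":0,"y":0,"z":0,"spin":8.53,"gripper":1},
    {"x":0,"y":0,"z":0,"spin":8.53,"gripper":1},
    {"x":0,"y":0,"z":0,"spin":8.53,"gripper":1},
    {"x":0,"y":0,"z":0,"spin":8.53,"gripper":1},
    {"x":0,"y":0,"z":0,"spin":8.53,"gripper":1},
    {"x":0,"y":0,"z":0,"spin":8.53,"gripper":1},
    {"x":0,"y":0,"z":0,"spin":8.53,"gripper":1}
  ]
}}

```text
time: 35.8
eef_pos: [0.5005, 0.0677, 0.1391]
tcp_rot: [0.664, 0.747, -0.0, -0.0]
contact_force: [-0.3, 0.9, -0.2]
opening: 0.002
finger_force: 0.0
```

Call:
{"op": "step_arm", "data": {
  "commands": [
    {"x":-23,"y":14.5,"z":0,"spin":0,"gripper":1},
    {"x":-23,"y":14.5,"z":0,"spin":0,"gripper":1},
    {"x":-23,"y":14.5,"z":0,"spin":0,"gripper":1},
    {"x":-23,"y":14.5,"z":0,"spin":0,"gripper":1},
    {"x":-23,"y":14.5,"z":0,"spin":0,"gripper":1},
    {"x":0,"y":0,"z":25,"spin":0,"gripper":1},
    {"x":0,"y":0,"z":25,"spin":0,"gripper":1},
    {"x":0,"y":0,"z":25,"spin":0,"gripper":1},
    {"x":0,"y":0,"z":15,"spin":0,"gripper":1},
    {"x":0,"y":0,"z":0,"spin":0,"gripper":1}
  ]
}}

```text
time: 36.8
eef_pos: [0.5845, -0.0371, 0.0463]
tcp_rot: [0.662, 0.749, -0.001, -0.003]
contact_force: [-0.6, -0.0, 0.4]
opening: -0.0
finger_force: 0.0
```

```bash
python3 -c "
from h import *
c=rib(); a=c['color'][220:300,240:370,::-1]; s=read_camera('scene'); b=s['color'][180:280,270:400,::-1]
a=cv2.resize(a,(650,400),interpolation=cv2.INTER_CUBIC); b=cv2.resize(b,(650,500),interpolation=cv2.INTER_CUBIC)
cv2.imwrite('pics/e2.png',cv2.resize(np.vstack([a,b]),(433,600)))
P=cloud(s); e=np.array([.5866,-.0371]); m=(s['z_map']>0)&(np.hypot(P[...,0]-e[0]+.005,P[...,1]-e[1]-.004)<.018)&(P[...,2]>.02); print('low tip z',np.sort(P[m][:,2])[:8].round(3))"
```

```text
scene 8 [0.5368 0.1145 0.0727] turn 10.330461997162104
top 14 [0.5419 0.1126 0.0727] turn 5.707957736479898
[ 0.587  -0.0376  0.0496] [-0.23632014 -0.35957619]
low tip z [0.064 0.066 0.068 0.068 0.069 0.07  0.071 0.072]
```

View pics/e2.png

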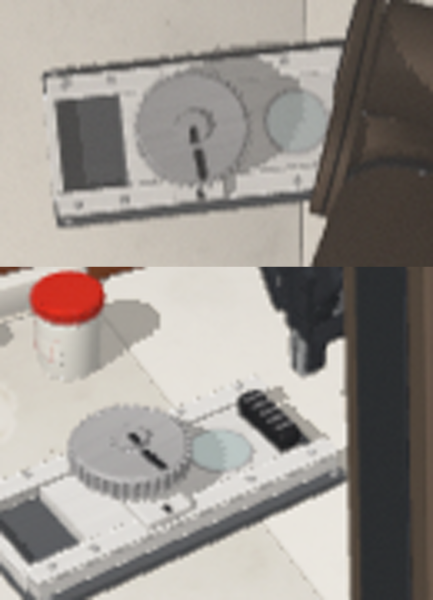

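The top half shows the rib (195,130)→(203,180) in line with the pointer dot at (202,194), i.e. about 6° off. The lower half shows the fingertip at (305,370) behind the block. I lower and push.

Call:
{"op": "step_arm", "data": {
  "commands": [
    {"x":0,"y":0,"z":7,"spin":0,"gripper":1},
    {"x":0,"y":0,"z":7,"spin":0,"gripper":1},
    {"x":0,"y":0,"z":7,"spin":0,"gripper":1},
    {"x":0,"y":0,"z":6,"spin":0,"gripper":1},
    {"x":0,"y":0,"z":5,"spin":0,"gripper":1},
    {"x":2,"y":0,"z":3,"spin":0,"gripper":1},
    {"x":3,"y":0,"z":0,"spin":0,"gripper":1},
    {"x":3,"y":0,"z":0,"spin":0,"gripper":1},
    {"x":2,"y":0,"z":0,"spin":0,"gripper":1},
    {"x":0,"y":0,"z":0,"spin":0,"gripper":1}
  ]
}}

```text
time: 37.95
eef_pos: [0.5855, -0.0273, 0.0145]
tcp_rot: [0.662, 0.749, 0.0, 0.0]
contact_force: [0.4, 0.5, -0.6]
opening: -0.0
finger_force: 0.0
```

Call:
{"op": "step_arm", "data": {
  "commands": [
    {"x":2,"y":0,"z":0,"spin":0,"gripper":1},
    {"x":2,"y":0,"z":0,"spin":0,"gripper":1},
    {"x":2,"y":0,"z":0,"spin":0,"gripper":1},
    {"x":2,"y":0,"z":0,"spin":0,"gripper":1},
    {"x":2,"y":0,"z":0,"spin":0,"gripper":1},
    {"x":2,"y":0,"z":0,"spin":0,"gripper":1},
    {"x":2,"y":0,"z":0,"spin":0,"gripper":1},
    {"x":2,"y":0,"z":0,"spin":0,"gripper":1},
    {"x":2,"y":0,"z":0,"spin":0,"gripper":1},
    {"x":2,"y":0,"z":0,"spin":0,"gripper":1}
  ]
}}

```text
time: 38.95
eef_pos: [0.5831, -0.0078, 0.0144]
tcp_rot: [0.662, 0.749, 0.0, 0.0]
contact_force: [1.2, -3.7, 1.9]
opening: -0.0
finger_force: 1.9
```

Call:
{"op": "step_arm", "data": {
  "commands": [
    {"x":3,"y":0,"z":0,"spin":0,"gripper":1},
    {"x":3,"y":0,"z":0,"spin":0,"gripper":1},
    {"x":3,"y":0,"z":0,"spin":0,"gripper":1},
    {"x":3,"y":0,"z":0,"spin":0,"gripper":1},
    {"x":3,"y":0,"z":0,"spin":0,"gripper":1},
    {"x":3,"y":0,"z":0,"spin":0,"gripper":1},
    {"x":2,"y":0,"z":0,"spin":0,"gripper":1},
    {"x":2,"y":0,"z":0,"spin":0,"gripper":1},
    {"x":2,"y":0,"z":0,"spin":0,"gripper":1},
    {"x":1,"y":0,"z":0,"spin":0,"gripper":1}
  ]
}}

```text
time: 39.95
eef_pos: [0.58, 0.0171, 0.0144]
tcp_rot: [0.662, 0.749, 0.0, 0.0]
contact_force: [0.9, -4.7, 3.8]
opening: 0.005
finger_force: 2.6
```

Call:
{"op": "step_arm", "data": {
  "commands": [
    {"x":1,"y":0,"z":0,"spin":0,"gripper":1},
    {"x":1,"y":0,"z":0,"spin":0,"gripper":1},
    {"x":1,"y":0,"z":0,"spin":0,"gripper":1},
    {"x":1,"y":0,"z":0,"spin":0,"gripper":1},
    {"x":1,"y":0,"z":0,"spin":0,"gripper":1},
    {"x":1,"y":0,"z":0,"spin":0,"gripper":1},
    {"x":0,"y":0,"z":0,"spin":0,"gripper":1},
    {"x":0,"y":0,"z":0,"spin":0,"gripper":1},
    {"x":0,"y":0,"z":0,"spin":0,"gripper":1},
    {"x":0,"y":0,"z":0,"spin":0,"gripper":1}
  ]
}}

```text
time: 40.95
eef_pos: [0.5792, 0.023, 0.0142]
tcp_rot: [0.662, 0.749, 0.0, 0.0]
contact_force: [1.4, -5.7, 3.9]
opening: -0.002
finger_force: 2.3
```

Call:
{"op": "step_arm", "data": {
  "commands": [
    {"x":0.7,"y":0,"z":0,"spin":0,"gripper":1},
    {"x":0.7,"y":0,"z":0,"spin":0,"gripper":1},
    {"x":0.7,"y":0,"z":0,"spin":0,"gripper":1},
    {"x":0.7,"y":0,"z":0,"spin":0,"gripper":1},
    {"x":0.7,"y":0,"z":0,"spin":0,"gripper":1},
    {"x":0,"y":0,"z":0,"spin":0,"gripper":1},
    {"x":0,"y":0,"z":0,"spin":0,"gripper":1},
    {"x":0,"y":0,"z":0,"spin":0,"gripper":1},
    {"x":0,"y":0,"z":0,"spin":0,"gripper":1},
    {"x":0,"y":0,"z":0,"spin":0,"gripper":1}
  ]
}}

```text
time: 41.95
eef_pos: [0.579, 0.0245, 0.0143]
tcp_rot: [0.662, 0.75, -0.001, 0.001]
contact_force: [0.9, -10.8, 2.8]
opening: -0.003
finger_force: 5.2
```

Call:
{"op": "step_arm", "data": {
  "commands": [
    {"x":0.7,"y":0,"z":0,"spin":0,"gripper":1},
    {"x":0.7,"y":0,"z":0,"spin":0,"gripper":1},
    {"x":0.6,"y":0,"z":0,"spin":0,"gripper":1},
    {"x":0,"y":0,"z":0,"spin":0,"gripper":1},
    {"x":0,"y":0,"z":0,"spin":0,"gripper":1},
    {"x":0,"y":0,"z":0,"spin":0,"gripper":1},
    {"x":0,"y":0,"z":0,"spin":0,"gripper":1},
    {"x":0,"y":0,"z":0,"spin":0,"gripper":1},
    {"x":0,"y":0,"z":0,"spin":0,"gripper":1},
    {"x":0,"y":0,"z":0,"spin":0,"gripper":1}
  ]
}}

```text
time: 42.95
eef_pos: [0.5793, 0.0246, 0.0143]
tcp_rot: [0.662, 0.75, -0.002, 0.003]
contact_force: [1.8, -15.5, 3.3]
opening: -0.002
finger_force: 8.0
```

Hard stop: 15 N with no motion. Now I back off and rise clear.

Call:
{"op": "step_arm", "data": {
  "commands": [
    {"x":-3,"y":0,"z":0,"spin":0,"gripper":1},
    {"x":-8,"y":0,"z":0,"spin":0,"gripper":1},
    {"x":-15,"y":0,"z":0,"spin":0,"gripper":1},
    {"x":-15,"y":0,"z":0,"spin":0,"gripper":1},
    {"x":-10,"y":0,"z":-10,"spin":0,"gripper":1},
    {"x":0,"y":0,"z":-30,"spin":0,"gripper":1},
    {"x":0,"y":0,"z":-35,"spin":0,"gripper":1},
    {"x":0,"y":0,"z":-35,"spin":0,"gripper":1},
    {"x":0,"y":0,"z":-35,"spin":0,"gripper":1},
    {"x":0,"y":0,"z":-35,"spin":0,"gripper":1}
  ]
}}

```text
time: 43.95
eef_pos: [0.5844, -0.0226, 0.1963]
tcp_rot: [0.663, 0.749, 0.0, 0.0]
contact_force: [0.4, -0.9, 0.2]
opening: 0.001
finger_force: 0.0
```

Call:
{"op": "step_arm", "data": {
  "commands": [
    {"x":-30,"y":0,"z":0,"spin":0,"gripper":1},
    {"x":-30,"y":0,"z":0,"spin":0,"gripper":1},
    {"x":-30,"y":0,"z":0,"spin":0,"gripper":1},
    {"x":-30,"y":0,"z":0,"spin":0,"gripper":1},
    {"x":-30,"y":0,"z":0,"spin":0,"gripper":1},
    {"x":-20,"y":0,"z":0,"spin":0,"gripper":1},
    {"x":0,"y":0,"z":0,"spin":0,"gripper":1},
    {"x":0,"y":0,"z":0,"spin":0,"gripper":1},
    {"x":0,"y":0,"z":0,"spin":0,"gripper":1},
    {"x":0,"y":0,"z":0,"spin":0,"gripper":1}
  ]
}}

```text
time: 44.95
eef_pos: [0.6055, -0.1896, 0.1942]
tcp_rot: [0.662, 0.75, 0.0, -0.0]
contact_force: [-0.5, -1.1, -0.5]
opening: -0.001
finger_force: 0.0
```

```bash
python3 -c "
from h import *
c=rib(); cv2.imwrite('pics/e3.png',cv2.resize(c['color'][160:320,180:370,::-1],None,fx=3.7,fy=3.7,interpolation=cv2.INTER_CUBIC))"
```

```text
scene 8 [0.5381 0.1148 0.073 ] turn 10.417896072269343
top 13 [0.5424 0.1129 0.0719] turn 5.416001384976653
[ 0.6055 -0.1899  0.1942] [-0.46357098 -0.58786144]
```

View pics/e3.png

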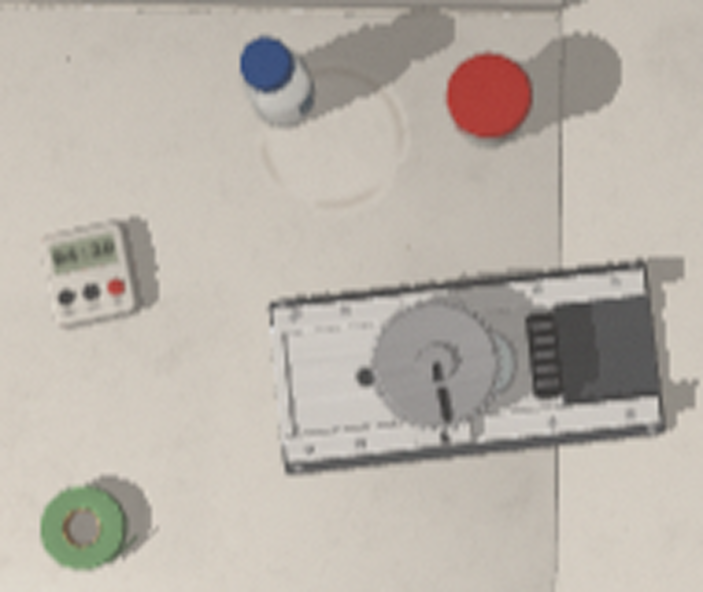

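The carriage is at the end stop: the block is at (543,355), the plate reaches the far end at (290,370) and its pin hole shows at (365,377). The rib (445,400) is in line with the pointer (445,435), the bystanders haven't moved, and the arm is clear.

```bash
python3 -c "
from h import *
print(sign_off())"
```

```text
the job is handed in; nothing more can be done
None
```

I handed the job in with the collar about 5–10° past the two-turn mark (tolerance about 26°), the carriage pushed hard against its end stop, the bystanders unmoved and the arm clear; the judge returned no result.

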